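# Check the seam groove of an instrument case, then close and latch it

### The job

Take the spring-tipped probe out of its fork and, with the tip pressed in a little, run the tip slowly (a few centimetres a second) all the way along the seam groove in the top of the open case, from the wide pocket round both bends to the blind end. Then hang the probe back in its fork, push the lid shut, and swing the turnbutton round to its stop so that it lies across the lid. Press on the case only lightly, and leave the other things on the bench where they are.

Things in the scene. Friction and masses are not known exactly. Their poses are not given: they have to be found in the camera images.
- case: Fixed grey case with bright aluminium top face, 100 (x) by 170 (y) by 50 mm high; origin at the centre of its underside, z up, x from the lid's hinge (x = -50 mm) to the latch side. The seam groove in the top face is 11 mm wide, 7 mm deep (floor at z = 43 mm), three straight legs: pocket (x -15, y -55 mm), bend (25, -55), bend (25, 45), blind end (-5, 45). Latch boss out to x = 80 mm.
- seam_pocket (a point): Centre of the floor of the 20 by 20 mm pocket where the groove starts; axes as the case's.
- seam_bend1 (a point): Centre line of the groove floor at the first right-angled bend, 40 mm from the pocket along the case's +x.
- seam_bend2 (a point): Centre line of the groove floor at the second right-angled bend, 100 mm from the first along the case's +y.
- seam_end (a point): Centre line of the groove floor 5 mm short of the end wall of the last leg, 30 mm from the second bend along the case's -x.
- lid (a joint): Angle of the steel lid (rad): 0 = shut flat on the case's top, about 1.75 to 1.9 = standing open, leaning back a little past upright. Hinge along the case's y at x = -50, z = 50 mm. Stays put near upright; sinks shut by itself once tipped some 30 degrees past upright towards the case.
- lid_edge (a point): Middle of the lid's free edge, on its outer face. The lid is a plate 100 mm from hinge to free edge, 170 mm wide, 5 mm thick, with no handle.
- turnbutton (a joint): Angle of the turnbutton (rad) about a vertical pivot at the case's x = 64, y = 0 mm: 0 = pointing along the case's +y, clear of the lid; it turns anticlockwise from above to its stop at 1.65, pointing across the lid (case -x); it starts between -0.5 and 0.1. It stays where it is left.
- fin (a point): Centre of the upright thumb fin near the end of the turnbutton, 38 mm from the pivot; the fin is 10 mm across the arm, 12 mm along it, and stands 67 to 90 mm above the bench. The arm is a bar 14 mm wide, 57 to 67 mm above the bench, reaching 44 mm from the pivot; the shut lid's top is at 55 mm.
- probe: Loose steel probe, upright, 130 mm long, 0.1 kg; origin on its axis at the underside of its dark collar (34 mm across, 6 mm thick). Above the collar a round knurled handle, 16 mm across and 52 mm long; below it a round barrel 13 mm across, 46 mm long, then a thin spring-loaded tip. z points up along the handle.
- probe_tip (a point): Lowest point of the probe's ball tip (7 mm across), 72 mm below the probe's origin when not pressed.
- plunger (a joint): How far the sprung tip is pressed in (m): 0 free, 0.008 fully in; about 0.5 N to start, 4 N fully in. 0.002 to 0.006 is right.
- fork_seat (a point): Where the probe's origin is when it hangs: top of the fixed fork stand, 95 mm above the bench, in the slot, the collar resting on the two prongs (each 20 mm wide). The slot is 20 mm wide (across y), 10 mm deep, and runs from x = -20 mm (its open end) to +10 mm. Under it a base plate 90 by 90 by 10 mm.
- tray: Bystander: black parts tray 100 by 130 by 35 mm, origin at the centre of its underside.
- caliper: Bystander: caliper lying flat, 190 mm long.
- bracket: Bystander: aluminium angle bracket, 60 by 50 by 50 mm.
- bottle: Bystander: green bottle, 64 mm across, 170 mm tall.
Mind the look-alikes: they are no part of the job. Of the things that look like the case, the middle-sized one is meant. Of the things that look like the part that bears fork_seat, take the one that is farthest to the robot's left at the start.

How it is judged:
By the outcome, as a careful person would: the job done as asked, in the order asked, and still so for the second after the job is handed in, with the robot touching nothing.
It also fails if it takes over 72 s, if anything falls off the work surface, if the arm or the gripper's body presses on something with over 40 N, if the wrist force passes 120 N, or if a joint passes its speed limit or range.

### The arm

A 6-joint arm with a two-finger parallel gripper is mounted at the origin on the work surface. World frame = base frame: x ahead of the robot, y to its left, z up, the work surface at z = 0. Lengths are in m, angles in degrees, forces in N, time in s.
With the tool pointing down it reaches from about 0.4 to 0.825 m from the base axis. Payload 7 kg.
Tool frame: the origin (TCP) lies midway between the tips of the shut fingers; the grasp point (between the pads) lies 19 mm behind it; z points along the fingers, y is the line along which they close (so a half turn about z gives the same grasp; the last joint's range is limited). The gripper opens to 88 mm and grips with 3 to 60 N. Pads are 19 mm wide; open, the fingers measure 130 mm over their backs; the gripper's body (78 mm by 193 mm) begins 47 mm behind the grasp point.
Start: joints at [-59.181, 20.546, 0.682, 0, -70.136, -16.507], TCP at [0.167, -0.654, 0.227] pointing down, gripper open.
Joint ranges: [-176.03, 176.03], [-82.01, 121.73], [-58.28, 71.71], [-173.87, 95.51], [-174.79, -0.11], [-173.66, 173.66]. Speed limits (degrees/s): [136.94, 136.94, 172.46, 180, 180, 180].

### API

Orientations are given as a 3x3 rotation matrix whose columns are the frame's x, y, z axes.
In Python, from rig import robot gives the robot as it stands. Calls block until the motion is done:
- robot.goto(position, orientation): joint-space move of the TCP to a pose.
- robot.servo_line(position, ori=None, speed=0.15): straight line of the TCP; ori=None keeps the orientation; speed is the mean speed in m/s.
- robot.movej(angles): joint-space move.
- robot.move_gripper(opening): opening from 0.0 (shut) to 1.0 (fully open); the grip force is fixed at half the most; returns when the fingers have stopped.
- robot.dwell(seconds).
- robot.ik(position, orientation): joint angles nearest the present ones, or None.
- robot.grab_frame(name): name is "side" or "top"; returns (picture, depth): 384x512x3 uint8, red, green, blue; 384x512 float32, m along the optical axis (not along the pixel's ray), 0 where there is no reading.
- robot.camera_info(name): a dict with "vfov" (degrees; the focal length in pixels is half the picture's height over the tangent of half this angle, whatever the lens; pixels are square), "cx", "cy" (the principal point, pixels), "k1" (the pictures are not rectified: a ray, as slopes to the right and down, at radius r is drawn at 1 + k1 r^2 times it, then the intrinsics apply), "view" (4x4, takes a point from world to camera coordinates). Camera axes: x right, y down, z forward; pixel columns grow to the right and rows downward; lengths in m; the calibration is good to about 2 mm. A picture is of the moment at which its call begins. camera_info takes no time and is no camera call.
A pose or a line that the arm cannot do raises robot.Unreachable and nothing moves.
- robot.job_done(): hands the job in; it is judged then, once.
Readings, each from a call of its own:
- robot.read_t(): time.
- robot.read_qpos(): joint angles.
- robot.read_qvel(): joint speeds.
- robot.read_effort(): joint torques, N m.
- robot.read_position(): TCP position.
- robot.read_tcp_rot(): TCP orientation.
- robot.read_force(): force on the tool from outside, world axes, zero at the start.
- robot.read_ft_torque(): the same for the moment, N m.
- robot.read_grip_width(): opening from 0.0 (shut) to 1.0 (fully open).
- robot.read_finger_force(): force on a finger pad.
Only numpy, scipy, OpenCV 4.12 (cv2) and the standard library are available. Lean on these libraries where they do the work, as an engineer would, in place of code of your own. Each camera call takes 0.05 s, during which the arm holds its last target. There are 200 camera calls.

## Working session

There is one attempt and no reset: what is moved stays moved. The work goes in short steps, each a Python script; the robot and the scene stay as the last script left them, time stands still between calls to the robot, and variables do not carry over. Pictures are saved under pics/ and viewed, at most 10 in all, crops included, and the job is handed in when it is done.

```bash
mkdir -p pics; ls; cat > h.py <<'E'
import numpy as np, cv2
from rig import robot
def cloud(name):
    im,d=robot.grab_frame(name); ci=robot.camera_info(name)
    h,w=d.shape; f=h/2/np.tan(np.radians(ci['vfov'])/2)
    u,v=np.meshgrid(np.arange(w),np.arange(h))
    K=np.array([[f,0,ci['cx']],[0,f,ci['cy']],[0,0,1]])
    p=np.stack([u,v],-1).reshape(-1,1,2).astype(float)
    n=cv2.undistortPoints(p,K,np.array([ci['k1'],0,0,0.])).reshape(h,w,2)
    c=np.dstack([n*d[...,None],d])
    V=np.array(ci['view']); P=(c-V[:3,3])@V[:3,:3]
    P[d==0]=np.nan
    return im,P
E
python3 - <<'E'
from h import *
for n in("side","top"):
    im,P=cloud(n); np.savez(f'{n}0.npz',im=im,P=P)
    cv2.imwrite(f'pics/{n}0.png',cv2.resize(im[...,::-1],(800,600),interpolation=cv2.INTER_CUBIC))
    print(n,robot.camera_info(n))
print(robot.read_t(),robot.read_tcp_rot())
E
```

```text
pics
side {'vfov': 46.47279108145136, 'cx': 249.25374037147307, 'cy': 194.94962414269222, 'k1': -0.010966883406686586, 'view': array([[-0.91227145, -0.40895413,  0.02274453,  0.47103635],
       [-0.24512295,  0.50063188, -0.83023036,  0.25462097],
       [ 0.3281395 , -0.76297067, -0.55695622,  1.06939892],
       [ 0.        ,  0.        ,  0.        ,  1.        ]])}
top {'vfov': 44.05693886839662, 'cx': 251.52578727557105, 'cy': 185.3288640784511, 'k1': -0.05766846031398248, 'view': array([[ 0.01787547, -0.99983878, -0.00169485, -0.07700244],
       [-0.99384033, -0.01758275, -0.10941775,  0.55001926],
       [ 0.10937031,  0.0036403 , -0.99399441,  1.31408804],
       [ 0.        ,  0.        ,  0.        ,  1.        ]])}
0.1 [[-9.68984489e-01 -2.47120947e-01 -5.45836513e-04]
 [-2.47121487e-01  9.68983449e-01  1.43032687e-03]
 [ 1.75442817e-04  1.52085248e-03 -9.99998828e-01]]
```

View pics/top0.png

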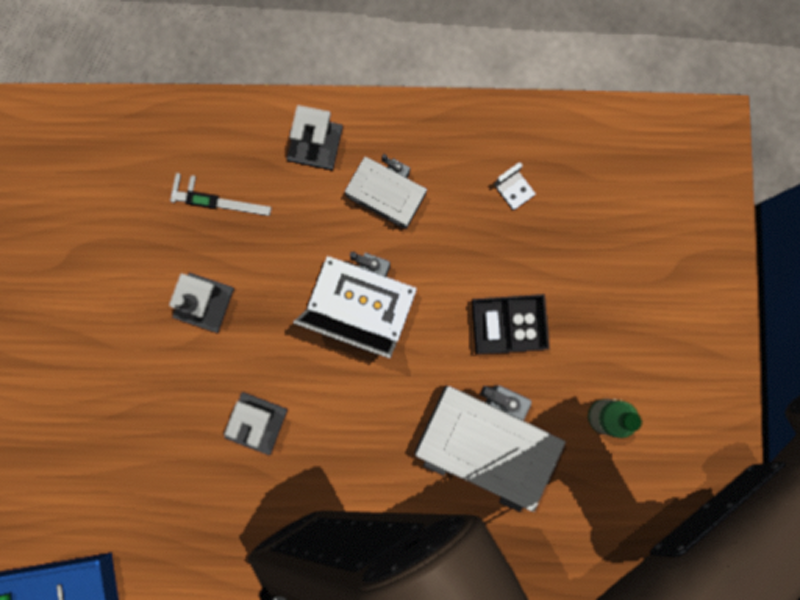

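View pics/side0.png

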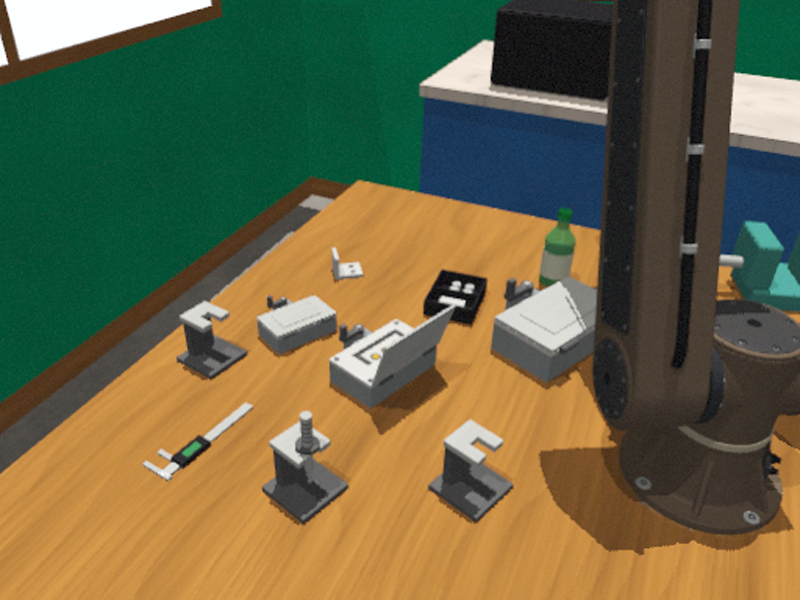

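The three forks are at top-picture pixels (312,125), (200,298) and (255,423). The one at (200,298) is farthest left (+y) and holds the probe. The three cases are at (385,190), (360,300) and (490,445). The open one at (360,300) is the middle-sized one. I'll measure these and confirm in a crop.

```bash
python3 - <<'E'
from h import *
out=[]
for n in("top","side"):
    z=np.load(n+'0.npz'); im,P=z['im'],z['P']
    if n=='top':
        c=lambda u,v:P[int(v*.64),int(u*.64)]
        C,F=c(360,285),c(190,285); print('case',C,'fork',F)
    X,Y,Z=P[...,0],P[...,1],P[...,2]
    for name,c0,lo,hi,r in(('casetop',C,.045,.054,.12),('lid',C,.065,.2,.14),('button',C,.06,.1,.14),('forktop',F,.089,.099,.06),('base',F,.006,.014,.09),('collar',F,.0995,.106,.06),('handle',F,.11,.16,.06)):
        m=(Z>lo)&(Z<hi)&(np.hypot(X-c0[0],Y-c0[1])<r)
        q=P[m]
        if len(q)<4: print(n,name,len(q));continue
        rc=cv2.minAreaRect((q[:,:2]*1000).astype(np.float32))
        print(n,name,len(q),np.round(rc[0],1),np.round(rc[1],1),round(rc[2],1),'zmed',np.round(np.median(q[:,2]),4),'mean',np.round(q.mean(0),4),'zmax',q[:,2].max().round(3))
    box=(170,150,110,85) if n=='top' else None
    # crops
z=np.load('top0.npz')['im']; a=z[150:235,100:275]; 
s=np.load('side0.npz')['im']; b=s[195:335,160:300]
a=cv2.resize(a,(800,388),interpolation=cv2.INTER_CUBIC)
cv2.imwrite('pics/crop_top.png',a[...,::-1])
cv2.imwrite('pics/crop_side.png',cv2.resize(b,(600,600),interpolation=cv2.INTER_CUBIC)[...,::-1])
E
```

```text
case [ 0.55794306 -0.00676865  0.04535816] fork [0.54681109 0.28601376 0.09650469]
top casetop 1880 [546.7 -15.4] [170.4 130.4] 70.9 zmed 0.05 mean [ 0.5352 -0.0109  0.05  ] zmax 0.054
top lid 782 [528.4  -9.1] [170.1 158.1] 71.0 zmed 0.11 mean [0.4852 0.0081 0.1086] zmax 0.152
top button 368 [537.  -12.2] [168.5 139.9] 71.5 zmed 0.0757 mean [0.5148 0.0006 0.0781] zmax 0.1
top forktop 328 [529.1 283. ] [60.7 59.6] 72.5 zmed 0.0953 mean [0.5328 0.28   0.0952] zmax 0.099
top base 489 [548.2 289.2] [168.3 156.1] 86.4 zmed 0.0101 mean [0.5177 0.2733 0.0101] zmax 0.014
top collar 81 [526.2 281.4] [53.8 58.7] 78.5 zmed 0.1016 mean [0.5195 0.2813 0.1017] zmax 0.106
top handle 61 [514.4 284.8] [15.7 14.8] 9.4 zmed 0.1482 mean [0.5134 0.2834 0.1425] zmax 0.159
side casetop 921 [539.2 -10.9] [174.8 134. ] 70.7 zmed 0.0502 mean [0.5513 0.0053 0.0501] zmax 0.054
side lid 881 [527.1  -7.5] [175.4 159.9] 71.1 zmed 0.1066 mean [0.4806 0.0197 0.1066] zmax 0.149
side button 438 [533.5  -8.8] [171.3 146.9] 71.0 zmed 0.0767 mean [0.509  0.013  0.0781] zmax 0.1
side forktop 416 [527.6 285. ] [63.2 64. ] 71.2 zmed 0.0952 mean [0.53   0.2925 0.095 ] zmax 0.099
side base 1026 [521.6 288.2] [93.5 89.8] 70.5 zmed 0.0104 mean [0.5156 0.2952 0.0103] zmax 0.014
side collar 100 [511.9 290.7] [32.5 31.4] 40.0 zmed 0.1018 mean [0.5114 0.293  0.1019] zmax 0.106
side handle 151 [512.8 290.4] [16.2 18. ] 27.8 zmed 0.1377 mean [0.5112 0.293  0.1366] zmax 0.156
```

View pics/crop_top.png

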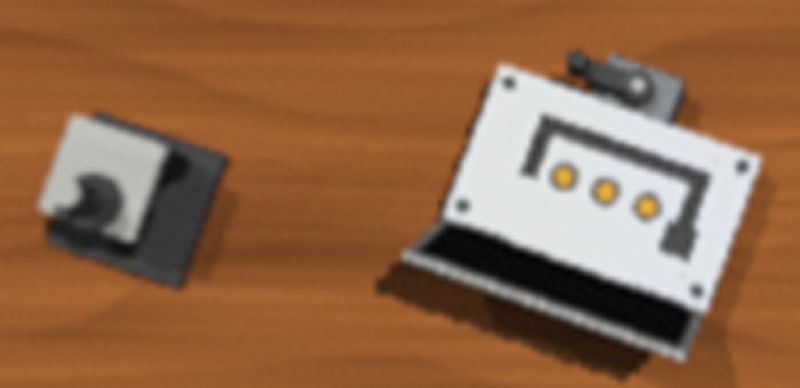

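View pics/crop_side.png

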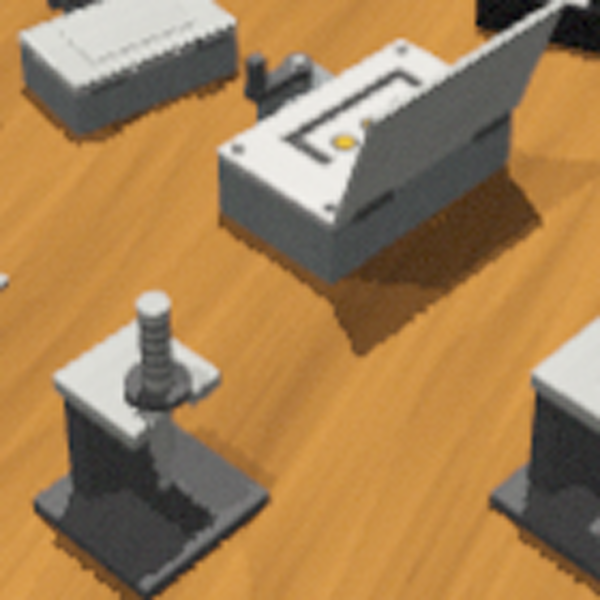

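The crops confirm both. The fork at top-crop (90,200) holds the probe in its slot, which opens toward the robot and left. The open case with the groove (pocket at (680,240), end at (533,172)) has a lid leaning back and its button at (610,75). Next I'll fit the poses precisely using the image templates.

```bash
cat >> h.py <<'E'
from scipy.ndimage import map_coordinates, gaussian_filter
from scipy.optimize import minimize, least_squares
def project(name,W):
    ci=robot.camera_info(name); V=np.array(ci['view']); f=192/np.tan(np.radians(ci['vfov'])/2)
    K=np.array([[f,0,ci['cx']],[0,f,ci['cy']],[0,0,1]])
    r=cv2.Rodrigues(V[:3,:3])[0]
    return cv2.projectPoints(np.asarray(W,float).reshape(-1,1,3),r,V[:3,3],K,np.array([ci['k1'],0,0,0.]))[0].reshape(-1,2)
def fit(name,im,x,y,T,M,z,p0):
    "pose (x,y mm,deg) maximising correlation of template T (mask M) on plane z with the blue channel"
    b=im[...,2].astype(float); t=gaussian_filter(T.astype(float),1.0)[M]
    L=np.stack([x[M],y[M]],-1)/1000
    def cost(p):
        a=np.radians(p[2]); R=np.array([[np.cos(a),-np.sin(a)],[np.sin(a),np.cos(a)]])
        W=np.c_[L@R.T+np.array(p[:2])/1000,np.full(len(L),z)]
        uv=project(name,W); s=map_coordinates(b,[uv[:,1],uv[:,0]],order=1)
        return -np.corrcoef(s,t)[0,1]
    best=min((minimize(cost,np.array(p0)+d,method='Nelder-Mead',options=dict(initial_simplex=np.array(p0)+d+np.array([[0,0,0],[4,0,0],[0,4,0],[0,0,2.]]))) for d in ([0,0,0],[5,5,1],[-5,-5,-1])),key=lambda r:r.fun)
    return best.x,best.fun
def casefit(name,im,p0,xmin=-18):
    x,y=np.meshgrid(np.arange(xmin,62.),np.arange(-97,98.),indexing='ij')
    g=((abs(y+55)<5.5)&(x>-15)&(x<30.5))|((abs(x-25)<5.5)&(y>-60.5)&(y<50.5))|((abs(y-45)<5.5)&(x>-10)&(x<30.5))|((abs(x+15)<10)&(abs(y+55)<10))
    T=(x<50)&(abs(y)<85)&~g
    M=~((x>46)&(abs(y)<60))&~((x<16)&(abs(y+5)<35))&~((x>34)&(abs(y)>70)&(x<48)&(abs(y)<82))
    if name=='side': M&=(y>38)|(x>10)
    return fit(name,im,x,y,T,M,.05,p0)
E
python3 - <<'E'
from h import *
for n in("top","side"):
    z=np.load(n+'0.npz'); im,P=z['im'],z['P']
    print(n,'case',casefit(n,im,(556,-15,-19),-18 if n=='top' else 0))
    # fork plate, seat frame; back edge free
    res=[]
    for back in (25,30,35,40):
        x,y=np.meshgrid(np.arange(-28,back+8.),np.arange(-38,39.),indexing='ij')
        T=(x>-20)&(x<back)&(abs(y)<30)
        M=np.hypot(x,y)>19
        M&=~((x<0)&(abs(y)<12))
        if n=='top': M&=~((x<-20)&(y<0)&False)
        else: M&=~((x>5)&(abs(y)<19)&(y<19))
        res.append((fit(n,im,x,y,T,M,.095,(514,286,-19)),back))
    for r in sorted(res,key=lambda r:r[0][1])[:2]: print(n,'fork',r)
    Q=P.reshape(-1,3); q=Q[(Q[:,2]>.108)&(Q[:,2]<.15)&(np.hypot(Q[:,0]-.514,Q[:,1]-.286)<.03)]
    V=np.array(robot.camera_info(n)['view']); 
    s=least_squares(lambda c:np.hypot(q[:,0]-c[0],q[:,1]-c[1])-.008,[.513,.284],loss='soft_l1',f_scale=.001)
    print(n,'handle',s.x,len(q),'top',Q[(Q[:,2]>.148)&(Q[:,2]<.16)&(np.hypot(Q[:,0]-.514,Q[:,1]-.286)<.03)].mean(0))
    # button fin
    a=np.radians(-19); c=np.array([.556,-.015]); L=(Q[:,:2]-c)@np.array([[np.cos(a),-np.sin(a)],[np.sin(a),np.cos(a)]])*1000
    k=(Q[:,2]>.07)&(L[:,0]>30)&(L[:,0]<100)&(abs(L[:,1])<60)
    print('fin (case mm)',k.sum(),L[k].mean(0),Q[k,2].max(), 'pts>.085',L[k&(Q[:,2]>.085)].mean(0))
    k=(Q[:,2]>.056)&(Q[:,2]<.2)&(L[:,0]>-140)&(L[:,0]<-45)&(abs(L[:,1])<80)
    pf=np.polyfit(Q[k,2]*1000-50,L[k,0],1); print('lid x vs h',pf, 'ang',np.pi/2+np.arctan(-pf[0]))
E
```

```text
top case (array([533.83914663, -11.10550491, -19.08800797]), np.float64(-0.9618332107724292))
top fork ((array([521.10445222, 285.79144047, -17.43844742]), np.float64(-0.940712483749912)), 40)
top fork ((array([525.00459324, 284.35182942, -16.60269067]), np.float64(-0.9125079728126537)), 35)
top handle [0.51443122 0.28626865] 36 top [0.51415977 0.28595963 0.15337014]
fin (case mm) 47 [39.61805501 19.20531506] 0.0950860120650669 pts>.085 [40.2378928  34.18419252]
lid x vs h [ -0.3499215  -70.01547223] ang 1.9074012136331542
side case (array([532.59622997,  -7.93881609, -19.06740111]), np.float64(-0.9403668833087764))Traceback (most recent call last):
  File "<stdin>", line 14, in <module>
  File "h.py", line 30, in fit
    best=min((minimize(cost,np.array(p0)+d,method='Nelder-Mead',options=dict(initial_simplex=np.array(p0)+d+np.array([[0,0,0],[4,0,0],[0,4,0],[0,0,2.]]))) for d in ([0,0,0],[5,5,1],[-5,-5,-1])),key=lambda r:r.fun)
  File "h.py", line 30, in <genexpr>
    best=min((minimize(cost,np.array(p0)+d,method='Nelder-Mead',options=dict(initial_simplex=np.array(p0)+d+np.array([[0,0,0],[4,0,0],[0,4,0],[0,0,2.]]))) for d in ([0,0,0],[5,5,1],[-5,-5,-1])),key=lambda r:r.fun)
              ~~~~~~~~^^^^^^^^^^^^^^^^^^^^^^^^^^^^^^^^^^^^^^^^^^^^^^^^^^^^^^^^^^^^^^^^^^^^^^^^^^^^^^^^^^^^^^^^^^^^^^^^^^^^^^^^^^^^^^^^^^^^^^^^^^^^^^^^^^^^
    res = _minimize_neldermead(fun, x0, args, callback, bounds=bounds,
                               **options)
    fxc = func(xc)
    fx = function(np.copy(x), *(wrapper_args + args))
  File "h.py", line 28, in cost
    uv=project(name,W); s=map_coordinates(b,[uv[:,1],uv[:,0]],order=1)
  File "h.py", line 17, in project
    ci=robot.camera_info(name); V=np.array(ci['view']); f=192/np.tan(np.radians(ci['vfov'])/2)
ValueError: time passes only in moves, steps and waits
```

```bash
sed -i 's/^from rig import robot/from rig import robot\nimport functools\ncinfo=functools.lru_cache(lambda n: robot.camera_info(n))/; s/ci=robot.camera_info(name)/ci=cinfo(name)/' h.py
python3 - <<'E'
from h import *
for n,cp in(("top",(533.8,-11.1)),("side",(532.6,-7.9))):
    z=np.load(n+'0.npz'); im,P=z['im'],z['P']
    res=[]
    for back in (38,40,42,45):
        x,y=np.meshgrid(np.arange(-28,back+8.),np.arange(-38,39.),indexing='ij')
        T=(x>-20)&(x<back)&(abs(y)<30)
        M=(np.hypot(x,y)>19)&~((x<0)&(abs(y)<12))
        if n=='side': M&=~((y<19)&(abs(x-10)<25))
        res.append((fit(n,im,x,y,T,M,.095,(516,286,-18.5)),back))
    for r in sorted(res,key=lambda r:r[0][1])[:2]: print(n,'fork',r)
    Q=P.reshape(-1,3); near=np.hypot(Q[:,0]-.514,Q[:,1]-.287)<.03
    q=Q[(Q[:,2]>.108)&(Q[:,2]<.15)&near]
    s=least_squares(lambda c:np.hypot(q[:,0]-c[0],q[:,1]-c[1])-.008,[.513,.284],loss='soft_l1',f_scale=.001)
    print(n,'handle',s.x,len(q),'top',Q[(Q[:,2]>.150)&near].mean(0))
    a=np.radians(-19.08); L=(Q[:,:2]*1000-cp)@np.array([[np.cos(a),-np.sin(a)],[np.sin(a),np.cos(a)]])
    for lo in (.07,.085):
        k=(Q[:,2]>lo)&(Q[:,2]<.1)&(L[:,0]>30)&(L[:,0]<110)&(abs(L[:,1])<60)
        print(n,'fin',lo,k.sum(),L[k].mean(0))
    k=(Q[:,2]>.057)&(Q[:,2]<.2)&(L[:,0]>-140)&(L[:,0]<-45)&(abs(L[:,1])<80)
    pf=np.polyfit(Q[k,2]*1000-50,L[k,0],1); print('lid x vs h',pf, 'ang',np.pi/2+np.arctan(-pf[0]),Q[k,2].max())
E
```

```text
top fork ((array([519.78438707, 286.24368524, -17.46297191]), np.float64(-0.941923101376787)), 42)
top fork ((array([521.10444452, 285.79143227, -17.43844035]), np.float64(-0.9407124837485527)), 40)
top handle [0.51443122 0.28626865] 36 top [0.51429281 0.28627498 0.15386426]
top fin 0.07 47 [61.8464643  22.83178183]
top fin 0.085 17 [62.44538704 37.81151014]
lid x vs h [ -0.33263688 -49.06874982] ang 1.891919939953919 0.15184679218529698
side fork ((array([518.54576039, 290.38031523, -15.81638511]), np.float64(-0.9209321428830145)), 42)
side fork ((array([516.69031724, 291.26706454, -15.46099577]), np.float64(-0.9174261913304269)), 45)
side handle [0.5135285  0.28893148] 112 top [0.51310151 0.29012086 0.15301193]
side fin 0.07 45 [61.45405363 35.81106763]
side fin 0.085 17 [61.77759942 39.02934065]
lid x vs h [ -0.28895858 -55.8801326 ] ang 1.8520928534564256 0.14864236345754556
```

```bash
cat >> h.py <<'E'
def down(yaw): # tool pointing down, tool y at yaw degrees
    a=np.radians(yaw); y=np.array([np.cos(a),np.sin(a),0]); z=np.array([0,0,-1.]); return np.c_[np.cross(y,z),y,z]
E
python3 - <<'E'
from h import *
R=down(71)
robot.goto([.514,.2877,.25],R)
print(robot.read_t(),robot.read_qpos())
robot.servo_line([.514,.2877,.112],R,.12)
f0=robot.read_force(); robot.move_gripper(0.0)
print(robot.read_t(),robot.read_position(),robot.read_grip_width()*88,robot.read_finger_force(),f0,robot.read_force())
robot.servo_line([.514,.2877,.20],R,.12)
print(robot.read_grip_width()*88,robot.read_force(),robot.read_t(),robot.read_position())
for n in("side","top"):
    im,P=cloud(n); np.savez(f'{n}1.npz',im=im,P=P)
s=np.load('side1.npz')['im'][150:330,120:300]; t=np.load('top1.npz')['im'][140:240,70:170]
cv2.imwrite('pics/held.png',np.hstack([cv2.resize(s,(400,400)),cv2.resize(t,(400,400))])[...,::-1])
E
```

```text
3.6 [ 4.81865180e+01  1.16828889e+01 -8.49871629e+00  2.34607406e-03
 -6.98252356e+01 -1.57228648e+02]
6.025 [0.51407011 0.28779115 0.11201785] 15.465175936557003 29.99984622001648 [ 0.16629835 -0.20977723  0.63291086] [ 0.59433736  0.10765838 -0.24484783]
15.418361161795168 [-0.08465371 -0.32808224 -1.37912132] 6.9083 [0.51353473 0.28738195 0.19915505]
```

View pics/held.png

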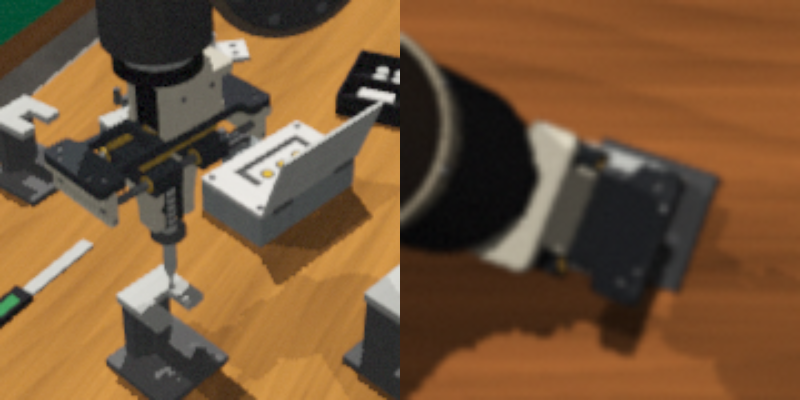

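The probe is held upright with its tip just above the fork slot. I'll measure the held probe against the TCP in the side view, which cancels the camera bias.

```bash
python3 - <<'E'
from h import *
P=np.load('side1.npz')['P'].reshape(-1,3); tcp=np.array(robot.read_position()); print('tcp',tcp,robot.read_qvel(),robot.read_force())
near=np.hypot(P[:,0]-.514,P[:,1]-.288)<.03
for nm,lo,hi,r in(('barrel',.14,.175,.0065),('collar',.178,.187,.017),('barrelL',.140,.157,.0065),('barrelH',.157,.175,.0065),('handle',.19,.21,.008)):
    q=P[near&(P[:,2]>lo)&(P[:,2]<hi)]
    s=least_squares(lambda c:np.hypot(q[:,0]-c[0],q[:,1]-c[1])-r,[.514,.286],loss='soft_l1',f_scale=.001)
    print(nm,len(q),s.x.round(4),(s.x-tcp[:2]).round(4),q[:,2].min())
R=robot.read_tcp_rot(); print(R)
E
```

```text
tcp [0.51353098 0.28730808 0.1988895 ] [-0.05603228  0.16743037  0.1752971   0.11549225 -0.10079858 -0.0306202 ] [ 0.19376976 -0.55360944 -0.50614539]
barrel 72 [0.5126 0.2872] [-0.0009 -0.0001] 0.14021301133612643
collar 32 [0.5129 0.2867] [-0.0006 -0.0006] 0.1819223502233913
barrelL 36 [0.5125 0.2873] [-0.001 -0.   ] 0.14021301133612643
barrelH 36 [0.5128 0.2871] [-0.0007 -0.0002] 0.15789568121481448
handle 104 [0.5109 0.2959] [-0.0026  0.0086] 0.19016667751604444
[[-9.45478655e-01  3.25680967e-01 -1.42123827e-03]
 [ 3.25682708e-01  9.45478317e-01 -1.23530856e-03]
 [ 9.41433484e-04 -1.63083061e-03 -9.99998227e-01]]
```

```bash
cat >> h.py <<'E'
CASE=np.array([533.7,-8.1]); A=np.radians(-19.08); RC=np.array([[np.cos(A),-np.sin(A)],[np.sin(A),np.cos(A)]])
R71=down(70.92)
def cw(x,y,z): # case mm -> TCP target, m
    return np.r_[(RC@[x,y]+CASE)/1000,z]
def to(p,speed,off=np.zeros(3),R=R71): robot.servo_line(np.asarray(p)+off,R,speed)
def rep(p,tag=''):
    f=np.array(robot.read_force()); print(tag,round(robot.read_t(),2),'err mm',((np.array(robot.read_position())-p)*1000).round(2),'F case',(RC.T@f[:2]).round(2),f[2].round(2))
E
python3 - <<'E'
from h import *
p=np.r_[robot.read_position()[:2],.25]; to(p,.2)
to(cw(10,150,.24),.25)
p=cw(-15,-55,.21); to(p,.25); robot.dwell(.3); rep(p,'hover')
off=p-np.array(robot.read_position())
p=cw(-15,-55,.140); to(p,.08,off); robot.dwell(.2); rep(p,'in')
for z in (.134,.132,.130,.128):
    p=cw(-15,-55,z); to(p,.02,off); rep(p,z)
np.save('off.npy',off)
E
```

```text
hover 9.54 err mm [ 0.3   0.63 -0.16] F case [0.25 0.27] -0.54
in 10.77 err mm [-0.02 -0.57  0.64] F case [ 0.35 -0.68] -1.98
0.134 11.22 err mm [-0.38 -0.67 -0.01] F case [0.08 0.36] -1.54
0.132 11.47 err mm [-0.36 -0.65  0.03] F case [0.67 0.24] -1.82
0.13 11.72 err mm [-0.12 -0.63  0.24] F case [ 0.06 -0.12] 0.22
0.128 11.97 err mm [-0.16 -0.62  0.22] F case [-0.64  0.05] 1.13
```

```bash
python3 - <<'E'
from h import *
z=.1278
to(cw(-15,-55,z),.02); rep(cw(-15,-55,z),'pocket')
for x,y in [(5,-55),(25,-55),(25,-30),(25,-5),(25,20),(25,45),(10,45),(-5.5,45)]:
    p=cw(x,y,z); to(p,.025); rep(p,(x,y))
    f=np.array(robot.read_force())
    if abs(f[:2]).max()>6: print('stop');break
E
```

```text
pocket 12.22 err mm [ 0.03 -0.05  0.04] F case [-0.62 -1.86] 0.74
(5, -55) 13.17 err mm [ 0.22 -0.03  0.1 ] F case [-0.08 -0.54] 1.7
(25, -55) 14.12 err mm [ 0.24 -0.03  0.13] F case [-1.07  0.09] 1.08
(25, -30) 15.27 err mm [0.09 0.11 0.04] F case [-0.36  0.33] 1.85
(25, -5) 16.42 err mm [0.13 0.12 0.06] F case [ 0.41 -0.74] 1.35
(25, 20) 17.57 err mm [0.09 0.13 0.03] F case [-0.12 -0.06] 0.86
(25, 45) 18.72 err mm [0.15 0.16 0.04] F case [ 0.49 -1.04] 2.4
(10, 45) 19.47 err mm [-0.26  0.06 -0.06] F case [0.66 0.24] 0.42
(-5.5, 45) 20.23 err mm [-0.29  0.03 -0.06] F case [-0.21 -0.16] 2.67
```

The traverse went cleanly: it stayed pressed in throughout, with no lateral load. I'll lift off and look at the empty fork before hanging the probe back.

```bash
python3 - <<'E'
from h import *
to(cw(-5.5,45,.21),.15); p=cw(15,120,.25); to(p,.2)
out=[]
for n in("top","side"):
    im,P=cloud(n); np.savez(f'{n}2.npz',im=im,P=P)
    res=[]
    for back in (36,38,40,42,45):
        x,y=np.meshgrid(np.arange(-30,back+10.),np.arange(-40,41.),indexing='ij')
        T=(x>-20)&(x<back)&(abs(y)<30)&~((abs(y)<10)&(x<10))
        res.append((fit(n,im,x,y,T,np.ones_like(T),.095,(516,287,-18)),back))
    for r in sorted(res,key=lambda r:r[0][1])[:2]: print(n,'fork',r)
    c=im[160:220,95:165] if n=='top' else im[255:335,155:235]
    out.append(cv2.resize(c,(400,350),interpolation=cv2.INTER_CUBIC))
cv2.imwrite('pics/fork.png',np.hstack(out)[...,::-1])
E
```

```text
top fork ((array([519.67200198, 286.30297602, -17.45407329]), np.float64(-0.9383274566429247)), 42)
top fork ((array([520.61361186, 286.00575331, -17.48698896]), np.float64(-0.9354718723674817)), 40)
side fork ((array([516.41329751, 290.7387766 , -18.00250077]), np.float64(-0.899405246767854)), 45)
side fork ((array([518.41515846, 290.01136897, -17.88514232]), np.float64(-0.8948950626031063)), 42)
```

View pics/fork.png

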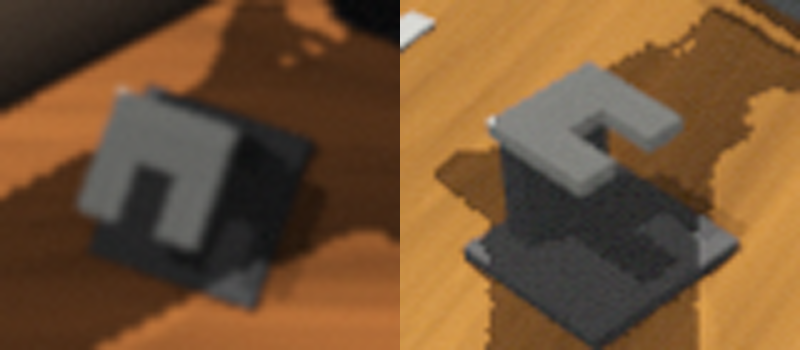

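```bash
python3 - <<'E'
from h import *
# pixel -> world on plane z=.095 by least squares
def pw(n,u,v): return least_squares(lambda q:project(n,[[q[0],q[1],.095]])[0]-[u,v],[.52,.287]).x*1000
T=lambda x,y:(95+(x+.5)/400*70-.5,160+(y+.5)/350*60-.5)
S=lambda x,y:(155+(x+.5)/400*80-.5,255+(y+.5)/350*80-.5)
for nm,q in(('slot inner',(153,169)),('open mid',(143,229)),('c1',(120,90)),('c2',(242,125)),('c3',(205,250)),('c4',(78,205))): print('top',nm,pw('top',*T(*q)).round(1))
for nm,q in(('c1',(496-400+0,128)),('c2',(590-400,66)),('c3',(683-400,124)),('c4',(580-400,190))): print('side',nm,pw('side',*S(*q)).round(1))
a=np.radians(-17.5)
for n,p,b in(('top',(520.6,286.0),(.2,2.8)),('side',(518.4,290.0),(.9,.1))):
    print(n,'seat in TCP coords',np.array(p)+b)
E
```

```text
top slot inner [529.1 284.6]
top open mid [501.2 288. ]
top c1 [565.8 302.2]
top c2 [550.4 243. ]
top c3 [492.  258.1]
top c4 [511.7 319.6]
side c1 [559.9 307. ]
side c2 [545.5 251.3]
side c3 [488.3 269.9]
side c4 [506.4 327. ]
top seat in TCP coords [520.8 288.8]
side seat in TCP coords [519.3 290.1]
```

```bash
python3 - <<'E'
from h import *
xy=np.array([.5175,.2888]); P=lambda z:np.r_[xy,z]
to(P(.215),.25); robot.dwell(.15); rep(P(.215))
ok=True
for z in (.19,.175,.16,.145,.13,.118,.1135):
    to(P(z),.07); f=np.array(robot.read_force()); rep(P(z),z)
    if f[2]>5 or np.hypot(*f[:2])>6: ok=False;print('contact');break
if ok:
    to(P(.1122),.02); rep(P(.1122),'seat')
    robot.move_gripper(.6); print(robot.read_t())
    to(P(.25),.2)
    p=cw(-120,150,.25); to(p,.3)
    for n in("top","side"):
        im,Q=cloud(n); np.savez(f'{n}3.npz',im=im,P=Q)
        cv2.imwrite(f'pics/{n}3.png',im[...,::-1])
    Q=Q.reshape(-1,3); q=Q[(Q[:,2]>.108)&(Q[:,2]<.15)&(np.hypot(Q[:,0]-.516,Q[:,1]-.288)<.03)]
    s=least_squares(lambda c:np.hypot(q[:,0]-c[0],q[:,1]-c[1])-.008,[.516,.287],loss='soft_l1',f_scale=.001)
    print('handle side',s.x,len(q),Q[np.hypot(Q[:,0]-.516,Q[:,1]-.288)<.03][:,2].max())
    m=np.load('side3.npz')['im'][150:342,80:336]; cv2.imwrite('pics/hung.png',cv2.resize(m,(768,576))[...,::-1])
E
```

```text
22.73 err mm [ 0.55 -1.16  0.34] F case [-0.2  -0.04] -1.86
0.19 23.24 err mm [-0.07 -0.2  -0.53] F case [-0.87  0.31] -0.77
0.175 23.61 err mm [-0.27 -0.22 -0.59] F case [-0.09  0.21] -0.96
0.16 23.98 err mm [-0.26 -0.29 -0.64] F case [-0.06 -0.  ] -0.55
0.145 24.34 err mm [-0.25 -0.29 -0.61] F case [-0.97  0.08] -0.93
0.13 24.71 err mm [-0.26 -0.31 -0.65] F case [ 0.51 -0.08] -0.72
0.118 25.03 err mm [-0.31 -0.31 -0.64] F case [-0.04  1.2 ] -1.85
0.1135 25.28 err mm [-0.11 -0.09 -0.22] F case [0.43 0.24] -1.57
seat 25.53 err mm [0.03 0.04 0.06] F case [-0.93  0.25] -1.4
26.35
handle side [0.51689957 0.28841954] 111 0.35830971108495974
```

View pics/hung.png

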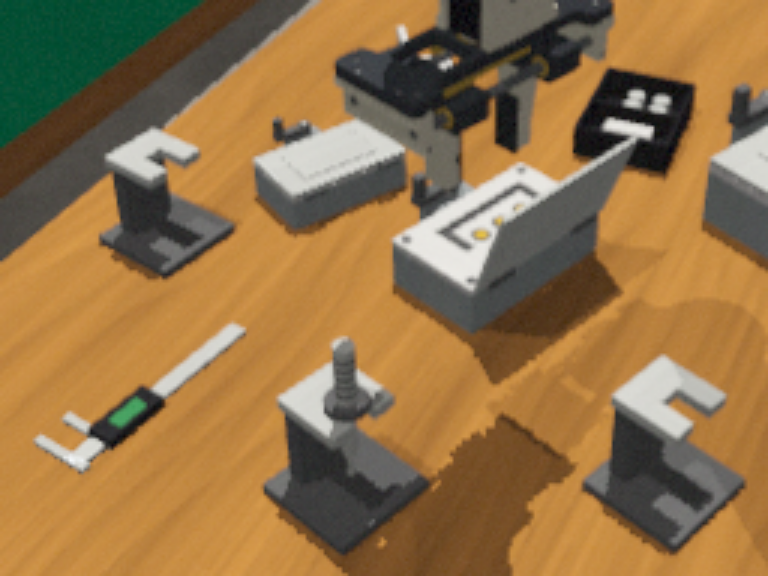

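The probe hangs upright in its fork, at about (345,395) in the crop, and the case is untouched. Now I'll push the lid from behind.

```bash
python3 - <<'E'
from h import *
robot.move_gripper(0.)
to(cw(-122,0,.2),.25); to(cw(-122,0,.125),.15); rep(cw(-122,0,.125),'behind')
for x in range(-110,6,8):
    p=cw(x,0,.125); to(p,.06); f=np.array(robot.read_force()); rep(p,x)
    if np.linalg.norm(f)>20: print('stop');break
to(cw(x,0,.2),.2); robot.dwell(.6)
im,P=cloud('side'); np.savez('side4.npz',im=im,P=P)
Q=P.reshape(-1,3); L=(Q[:,:2]*1000-(532.6,-7.9))@RC
k=(Q[:,2]>.02)&(Q[:,2]<.14)&(L[:,0]>0)&(L[:,0]<45)&(L[:,1]>40)&(L[:,1]<80); print(np.percentile(Q[k,2],[5,50,95]),robot.read_t())
E
```

```text
behind 30.28 err mm [0.71 0.63 0.55] F case [ 0.05 -0.36] 0.23
-110 30.63 err mm [ 0.59 -0.08  0.36] F case [-0.06 -1.35] -0.16
-102 30.92 err mm [ 0.29 -0.14 -0.02] F case [-0.81  0.35] -0.21
-94 31.2 err mm [ 0.35 -0.08 -0.08] F case [0.62 0.38] 0.05
-86 31.48 err mm [ 0.43 -0.07 -0.05] F case [-0.57  0.12] 0.44
-78 31.77 err mm [ 0.42 -0.07 -0.05] F case [-0.11 -0.09] 0.04
-70 32.05 err mm [ 0.42 -0.09 -0.04] F case [-0.14 -0.36] 0.14
-62 32.33 err mm [ 0.42 -0.09 -0.06] F case [-0.49 -0.28] 0.54
-54 32.62 err mm [ 0.45 -0.09 -0.03] F case [-0.02 -0.29] -0.89
-46 32.9 err mm [ 0.47 -0.09 -0.  ] F case [-0.42 -0.34] -0.08
-38 33.18 err mm [ 0.48 -0.09 -0.  ] F case [ 0.2  -0.34] -0.19
-30 33.47 err mm [ 0.48 -0.08 -0.01] F case [-1.3  -0.26] -0.59
-22 33.75 err mm [ 0.41 -0.08 -0.04] F case [ 0.3  -0.21] -0.43
-14 34.03 err mm [ 0.35 -0.11 -0.07] F case [-0.32 -0.52] 0.61
-6 34.32 err mm [ 0.33 -0.1  -0.07] F case [-0.62  0.55] -0.79
2 34.6 err mm [ 0.31 -0.11 -0.09] F case [ 0.46 -0.55] 0.45
[0.05350106 0.05575763 0.05817529] 35.775
```

The lid is shut, with its top at z ≈ 55.7 mm. Next comes a light touch near its free edge, then the turnbutton.

```bash
python3 - <<'E'
from h import *
to(cw(35,-30,.08),.2)
f0=np.mean([robot.read_force() for _ in range(5)],0)[2]
for z in (.066,.060,.057,.056,.055,.0545):
    to(cw(35,-30,z),.03); f=robot.read_force()[2]-f0; print(z,round(f,2))
    if f>2.5: break
to(cw(35,-30,.11),.2)
def tp(phi,d,z,r=43):
    return cw(64-r*np.sin(phi)+d*np.cos(phi), r*np.cos(phi)+d*np.sin(phi), z)
Rt=lambda phi: down(70.92+np.degrees(phi))
to(tp(0,30,.11),.25); to(tp(0,30,.073),.12,R=Rt(0))
to(tp(.03,18,.073),.06,R=Rt(.03)); rep(tp(.03,18,.073),'near')
for phi in list(np.arange(.1,1.6,.12))+list(np.arange(1.56,1.80,.03)):
    p=tp(phi,14.5,.073); to(p,.06,R=Rt(phi)); f=np.array(robot.read_force()); print(round(phi,2),f.round(1),((np.array(robot.read_position())-p)*1000).round(1))
    if np.hypot(*f[:2])>(8 if phi>1.5 else 15): break
print(robot.read_t())
to(tp(phi,35,.073),.1,R=Rt(phi)); to(tp(phi,35,.20),.2,R=Rt(phi))
to(cw(-60,-60,.25),.3,R=Rt(phi)); print(robot.read_t())
a,b=[cloud(n) for n in('top','side')]
np.savez('end.npz',t=a[0],s=b[0],tp=a[1],sp=b[1])
cv2.imwrite('pics/end.png',np.hstack([cv2.resize(a[0][140:260,180:300],(400,400)),cv2.resize(b[0][180:280,190:290],(400,400))])[...,::-1])
for n,(im,P),cp in(('top',a,(533.8,-11.1)),('side',b,(532.6,-7.9))):
    Q=P.reshape(-1,3); L=(Q[:,:2]*1000-cp)@RC; k=(Q[:,2]>.072)&(Q[:,2]<.1)&(L[:,0]>0)&(L[:,0]<110)&(abs(L[:,1])<60); m=L[k].mean(0) if k.any() else np.zeros(2)
    print(n,k.sum(),m,'phi',np.arctan2(64-m[0],m[1]))
E
```

```text
0.066 0.55
0.06 0.52
0.057 0.23
0.056 -0.42
0.055 3.56
near 40.07 err mm [-0.09  0.31  0.82] F case [ 1.09 -0.2 ] 0.4
0.1 [0.1 0.2 0.9] [0.1 0.1 0.3]
0.22 [1.2 1.1 0.4] [ 0.2 -0.   0.1]
0.34 [-0.4  0.1  0.7] [ 0.1 -0.1  0. ]
0.46 [0.3 0.6 1. ] [ 0.  -0.1 -0. ]
0.58 [ 0.7  0.7 -0. ] [-0.1 -0.1 -0.1]
0.7 [ 0.2 -0.3 -0.2] [-0.  -0.1 -0. ]
0.82 [ 0.2  0.1 -0.4] [-0.1 -0.2 -0.1]
0.94 [0.5 0.3 0.4] [-0.  -0.1  0. ]
1.06 [0.3 0.7 0. ] [ 0.  -0.1 -0. ]
1.18 [-0.4  0.6  1. ] [ 0.  -0.1  0. ]
1.3 [ 0.8 -0.5 -0.2] [ 0. -0.  0.]
1.42 [ 0.3 -0.5 -0.7] [0.1 0.  0. ]
1.54 [0.6 0.  0.1] [0.1 0.  0. ]
1.56 [0.2 0.6 1.6] [ 0.1  0.1 -0. ]
1.59 [ 0.1  1.5 -0.6] [0.1 0.1 0. ]
1.62 [-0.3  0.8 -0.3] [ 0.  0. -0.]
1.65 [ 1.3  2.2 -0.4] [ 0.1  0.2 -0. ]
1.68 [-0.5  6.5 -0.7] [0.4 1.  0.1]
1.71 [ 0.3 10.4 -0.9] [0.8 1.8 0.1]
45.025
46.7417
top 0 [0. 0.] phi 1.5707963267948966
side 35 [23.84298576 -2.83496608] phi 1.6412764260166426
```

View pics/end.png

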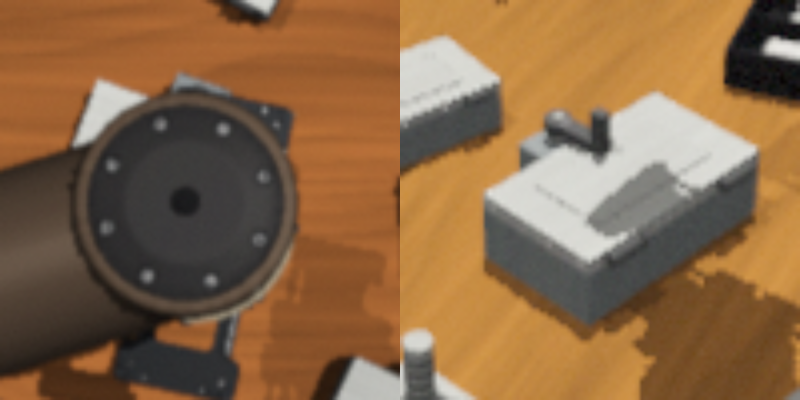

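The lid is shut and the turnbutton lies across it at its stop (side crop (575,130), phi ≈ 1.64). The arm is clear of everything.

```bash
python3 -c "
from rig import robot
print(robot.job_done(), robot.read_t())"
```

```text
the job is handed in; nothing more can be done
the job is handed in; nothing more can be done
```

I handed the job in at about 47 s: I traced the seam groove with the tip pressed in, hung the probe back in its fork, shut the lid and turned the turnbutton to its stop.

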